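Hand over the loaded lens case

ROBOT

A 6-joint arm with a two-finger parallel gripper is mounted at the origin on a cart in front of the work surface, level with it; the furniture and walls round the work are solid. World frame = base frame: x ahead of the robot, y to its left, z up, the work surface at z = 0. Lengths are in m, angles in rad, forces in N, time in s.
With the tool pointing down it reaches from about 0.35 to 0.875 m from the base axis. Payload 4.2 kg.
Tool frame: the origin (TCP) lies at the very end of the fingers, on their centre line; the grasp point (between the pads) lies 19 mm behind it; z points along the fingers, y is the line along which they close (so a half turn about z gives the same grasp; the last joint's range is limited). The gripper opens to 85 mm and grips with 20 to 120 N. Pads are 22 mm wide; open, the fingers measure 114 mm over their backs; the gripper's body (76 mm by 85 mm) begins 54 mm behind the grasp point. The pads swing forward as they close: fully open they stand 13 mm farther back than shut.
Start: joints at [-0.974, 0.385, 0.008, 0, -1.194, -0.259], TCP at [0.207, -0.59, 0.196] pointing down, gripper open.
Joint ranges: [-3.14, 3.14], [-1.21, 2.06], [-1.07, 1.41], [-3.16, 2.05], [-2.99, -0.16], [-3.1, 3.1]. Speed limits (rad/s): [2.79, 2.79, 3.14, 3.14, 3.14, 3.14].

INTERFACE

Orientations are given as [roll, pitch, yaw] about the fixed x, y, z axes, in that order (R = Rz(yaw) Ry(pitch) Rx(roll)).
In Python, from plant import r gives the robot as it stands.
- The arm moves only by the tool drive_tool, never from a script. Its argument "rows" is a list of rows, each an object of numbers: "claw": the opening, from -1 (shut) to 1 (fully open); "x", "y", "z": the shift along the tool's x, y, z in cm; "spin": the turn about the tool's z in rad. In form: [{"claw": .., "x": .., "y": .., "z": .., "spin": ..}, ...]. A call has exactly 5 rows; each row shifts and turns the commanded pose from where the row before left it, along the tool's axes as they then stand; what a row does not reach is not made up. A row lasts 1/8 s, in which the tool goes at most 62.5 mm and 10.7 degrees, less where a joint would pass 70% of its speed; a pose out of reach is approached as far as the arm can. A call is refused whole if a number of a shift passes 6.25 or a number of a turn 0.188, either way. A call with a gripper value outside its range is refused whole. The fingers move at their own pace and stop on an object; "grip_force" is the grip in N (left out, the last holds). Time passes only in rows, so rows that do not move let the fingers close, or fill a call up. It gives the time, the measured TCP pose, the force, the opening and the grip force at its end, in the units of the state.
- r.sense(): the state, without advancing time (a new reading comes with each control period).
- r.capture(name): name is "side" or "top"; returns a dict with "pixels" (480x640x3 uint8, blue, green, red), "depth" (480x640 float32, m along the optical axis (not along the pixel's ray), 0 where there is no reading), "intrinsics" (3x3 intrinsics, pixels), "dist_coeffs" ([k1, k2, p1, p2, k3] as OpenCV has them; the pictures are not rectified), "xyz" and "rotation" of the camera in the world. Camera axes: x right, y down, z forward; pixel columns grow to the right and rows downward; lengths in m; the calibration is good to about 2 mm. A picture is of the moment at which its call begins.
- r.sign_off(): hands the job in; it is judged then, once.
Trained networks look in the newest picture that a camera, given by its name, has taken for a name from the list of things; names that differ only in an ending like _2 or _b are one class to them, and where a whole thing is asked for, a point or a joint stands for the part that bears it (a point fixed in the world has none). Each returns a list of dicts, best first, with "score" (0 to 1); they miss things now and then, are a little off and sometimes report something else, mostly with a low value. They report only what shows in the picture. A call takes as long as a camera call. They do not tell look-alikes from the thing itself.
- r.recognise(query, camera): "point" ([x, y, z] in m, in the coordinates of the camera as it stood for that picture, good to about 4 mm: the middle of the surface that is visible of it).
- r.silhouettes(query, camera): "mask" (480x640 bool, what is visible of it).
The state is a dict: "time_s": time; "qpos": joint angles; "dq": joint speeds; "joint_efforts": joint torques, N m; "eef_pos": TCP position; "tool_rot": TCP orientation; "ft_force": force on the tool from outside, world axes, zero at the start; "moment": the same for the moment, N m; "width": finger opening in m; "grip_force": force on a finger pad.
Only numpy, scipy, OpenCV 4.12 (cv2) and the standard library are available. Lean on these libraries where they do the work, as an engineer would, in place of code of your own. Each camera call takes 0.05 s, during which the arm holds its last target. There are 200 camera calls.

TASK

Ring for the colleague who collects the objective by pressing the desk bell's plunger down to its stop, then lift the two look-alike lens cases clear of the worktop one after the other to feel which is heavier, setting the lighter, empty one gently back down upright where it stood. Finish while holding the heavier one out for collection, upright and still in the gripper about 15 cm above the worktop over the middle of the clipboard, and do not let go. Leave the petri dish and the steel ring where they are.

Things in the scene. Friction and masses are not known exactly. Their poses are not given: they have to be found in the camera images.
- case_p: one of two look-alike screw-cap objective cases standing on the worktop, 60 mm tall: cream body 37 mm across, ribbed black cap 39 mm across from 38 mm up. Origin at the centre of its underside, z up. One is loaded, about 0.4 kg, the other empty, about 0.12 kg (15 % either way); which is which can only be felt, and they swap places between starts
- case_q: one of two look-alike screw-cap objective cases standing on the worktop, 60 mm tall: cream body 37 mm across, ribbed black cap 39 mm across from 38 mm up. Origin at the centre of its underside, z up. One is loaded, about 0.4 kg, the other empty, about 0.12 kg (15 % either way); which is which can only be felt, and they swap places between starts
- clipboard: clip board with a sheet of paper, lying flat and fixed on the worktop, 228 mm along its x, 165 mm along its y, 3 mm thick, with a 15 mm high clip near its +x end. Origin at the centre of its underside, z up
- plunger_top (a point): centre of the top of the bell's plunger head, a metal button 20 mm across over the dome of the desk bell (fixed; base 84 mm, dome 76 mm across, 43 mm high). Unpressed, this point is 61 mm above the worktop; it goes straight down 7 mm to its stop against a spring (1.5 N at first, 4.5 N fully down) and springs back
- plunger (a joint): how far the bell's plunger is pressed, m: 0 up, 0.007 at its stop
- petri_dish: bystander: shallow clear glass dish, 64 mm across, 14 mm high, loose; origin at the centre of its underside
- ring_gauge: bystander: plain flat steel ring, 62 mm across, 16 mm high, with a central hole, lying loose; origin at the centre of its underside
Mind the look-alikes: they are no part of the job. Of the things that look like the part that bears plunger_top, the smaller one is meant.

How it is judged:
By the outcome, as a careful person would: the job done as asked, in the order asked, and still so for the second after the job is handed in, while the arm keeps its last pose, push and grip.
It also fails if it takes over 72 s, if anything falls off the work surface, if the arm or the gripper's body presses on something with over 40 N, if the wrist force passes 120 N, or if a joint passes its speed limit or range.

## Working session

There is one attempt and no reset: what is moved stays moved. The work goes in short steps, Python scripts to look and compute and a tool call to move; the robot and the scene stay as the last step left them, time stands still between calls to the robot, and variables do not carry over. Pictures are saved under pics/ and viewed, at most 10 in all, crops included, and the job is handed in when it is done.

Besides the shell and the picture viewer there is one more tool, called as name(argument=value, ...), one argument or row to a line, values as JSON. drive_tool: Moves the arm, as the interface text tells. Its arguments: {"type":"object","properties":{"rows":{"type":"array"},"grip_force":{"type":"number"}},"required":["rows"]}

```bash
mkdir -p pics
cat > h.py <<'E'
import numpy as np, cv2
from plant import r
def world(c,uv,depth=None):
    K=np.array(c["intrinsics"]);d=np.array(c["dist_coeffs"],float)
    n=cv2.undistortPoints(np.array(uv,float).reshape(-1,1,2),K,d).reshape(-1,2)
    z=np.array(depth).reshape(-1,1)
    return (np.c_[n,np.ones(len(n))]*z)@R(c).T+np.array(c["xyz"])
def R(c):
    return np.array(c["rotation"]).reshape(3,3)
def find(q,cam,c):
    for o in r.recognise(q,cam):
        print(q,cam,round(o["score"],2),np.round(R(c)@np.array(o["point"])+c["xyz"],3))
E
python3 - <<'E'
from h import *
C={}
for n in("top","side"):
    c=C[n]=r.capture(n);cv2.imwrite(f"pics/{n}0.png",c["pixels"])
    print(n,np.round(c["xyz"],3),np.shape(c["rotation"]))
    for q in("case_p","clipboard","plunger_top","petri_dish","ring_gauge"): find(q,n,c)
print(r.sense())
E
```

```text
top [ 0.385 -0.021  1.341] (3,)Traceback (most recent call last):
  File "<stdin>", line 6, in <module>
  File "h.py", line 12, in find
    print(q,cam,round(o["score"],2),np.round(R(c)@np.array(o["point"])+c["xyz"],3))
                                             ~^^^
  File "h.py", line 9, in R
    return np.array(c["rotation"]).reshape(3,3)
           ~~~~~~~~~~~~~~~~~~~~~~~~~~~~~~~^^^^^
ValueError: cannot reshape array of size 3 into shape (3,3)
```

View pics/top0.png

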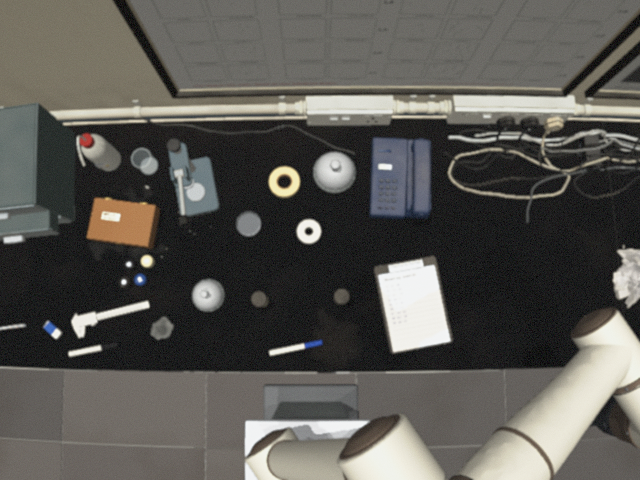

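The top picture shows two bells, a small one at (207,295) and a large one at (334,172). The cases are at (259,299) and (341,297), the clipboard at (414,305), the petri dish near (248,224) and the steel ring at (309,231). There is a yellow tape-like ring at (284,181).

```bash
python3 - <<'E'
s=open('h.py').read().replace('return np.array(c["rotation"]).reshape(3,3)','return Rotation.from_euler("xyz",c["rotation"]).as_matrix()').replace("import numpy","from scipy.spatial.transform import Rotation\nimport numpy",1)
open('h.py','w').write(s)
E
python3 - <<'E'
from h import *
for n in("top","side"):
    c=r.capture(n);cv2.imwrite(f"pics/{n}1.png",c["pixels"])
    print(n,np.round(c["xyz"],3),np.round(c["rotation"],3))
    for q in("case_p","clipboard","plunger_top","petri_dish","ring_gauge"): find(q,n,c)
    if n=="top":
        cv2.imwrite("pics/crop1.png",cv2.resize(c["pixels"][130:360,160:460],None,fx=2.6,fy=2.6,interpolation=cv2.INTER_CUBIC))
        for u,v in [(207,295),(334,168),(259,299),(341,297),(414,305),(380,320),(376,262),(436,258),(452,344),(391,353)]:
            print((u,v),np.round(world(c,[[u,v]],[c["depth"][v,u]]),3))
print(r.sense())
E
```

```text
top [ 0.385 -0.021  1.341] [-2.972  0.02  -1.574]
case_p top 0.78 [0.457 0.114 0.059]
case_p top 0.61 [ 0.466 -0.086  0.064]
clipboard top 0.9 [ 0.444 -0.275  0.008]
clipboard top 0.28 [0.472 0.253 0.063]
petri_dish top 0.81 [0.657 0.158 0.002]
ring_gauge top 0.82 [ 0.634 -0.007  0.016]
(207, 295) [[0.468 0.253 0.037]]
(334, 168) [[ 0.787 -0.072  0.079]]
(259, 299) [[0.457 0.117 0.06 ]]
(341, 297) [[ 0.461 -0.086  0.059]]
(414, 305) [[ 0.443 -0.278  0.001]]
(380, 320) [[ 0.405 -0.189 -0.003]]
(376, 262) [[ 0.555 -0.182  0.002]]
(436, 258) [[ 0.565 -0.34   0.001]]
(452, 344) [[ 0.341 -0.374  0.001]]
(391, 353) [[ 0.321 -0.215  0.003]]
side [0.652 0.921 0.671] [-2.153e+00 -3.000e-03  3.068e+00]
case_p side 0.82 [0.459 0.133 0.045]
case_p side 0.66 [ 0.462 -0.07   0.04 ]
clipboard side 0.93 [ 0.447 -0.262  0.003]
plunger_top side 0.6 [ 0.794 -0.071  0.078]
petri_dish side 0.64 [0.658 0.148 0.003]
ring_gauge side 0.85 [0.633 0.011 0.017]
{'time_s': 0.7, 'qpos': array([-9.74396500e-01,  3.84612800e-01,  7.90102948e-03, -1.16383785e-05,
       -1.19396374e+00, -2.58609482e-01]), 'dq': array([ 0.00100433,  0.00044274, -0.00184161, -0.00021269, -0.0005726 ,
       -0.00132851]), 'joint_efforts': array([ 1.79532999e-04, -3.91949272e+01,  1.88583165e+01,  4.18990865e+00,
       -2.84042535e-04, -2.00731319e-05]), 'eef_pos': array([ 0.20715732, -0.58965621,  0.19566344]), 'tool_rot': array([-3.14147862e+00,  4.13600755e-05, -2.80380659e+00]), 'ft_force': array([ 0.77726858,  0.68771902, -0.11284218]), 'moment': array([-0.01872338,  0.04761998, -0.01595867]), 'grip_force': 0.0, 'width': 0.08559017078286375}
```

View pics/side1.png

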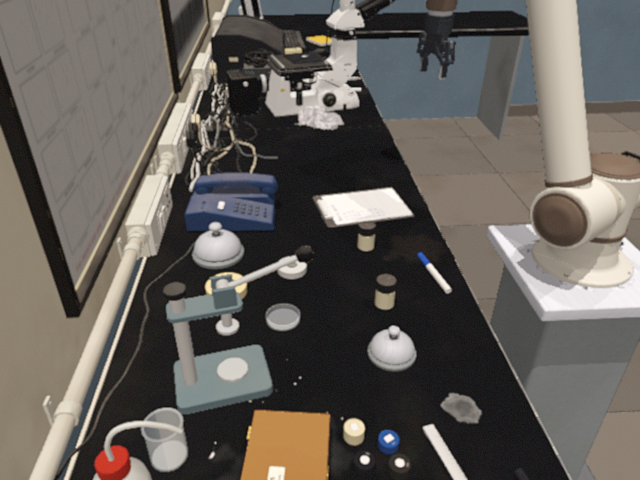

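View pics/crop1.png

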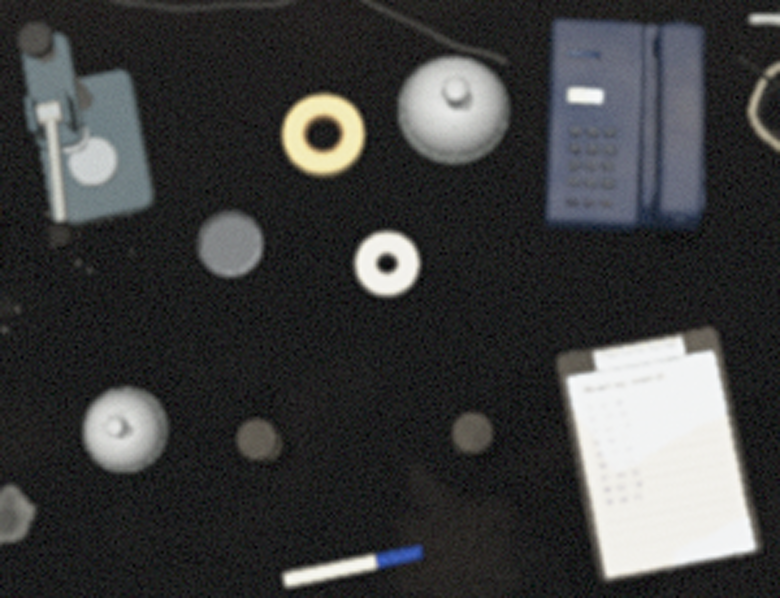

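Side picture: small bell at (392,348) with its plunger at (393,330), large bell at (217,248), cases at (385,292) and (366,237). Things that could be taken for the target bell, by top pixel: the small bell at (207,295) and the large one at (334,172). I choose the small one. The crop confirms it is about 82 px across at 2.6x, against about 110 px for the other, with its plunger at (205.4,294.2).

```bash
cat >> h.py <<'E'
def ray(c,uv,z):
    a=world(c,[uv],[1.])[0]; o=np.array(c["xyz"]); return o+(a-o)*(z-o[2])/(a-o)[2]
E
python3 - <<'E'
from h import *
c=r.capture("top")
print("plunger",ray(c,(205.4,294.2),.061), "bell base",ray(c,(208,295.4),.015))
for n in("top","side"):
    c=r.capture(n)
    for o in r.silhouettes("case_p",n):
        v,u=np.nonzero(o["mask"]); 
        P=world(c,np.c_[u,v],c["depth"][v,u]); t=P[abs(P[:,2]-.06)<.006]
        print(n,o["score"],len(u),np.round(np.median(P,0),3),"top face",len(t),np.round(t.mean(0),4), np.round((t.max(0)+t.min(0))/2,4))
    if n=="side":
        print(ray(c,(393.5,328),.061))
        P=np.array([world(c,[[u,v]],[c["depth"][v,u]])[0] for u in range(386,402) for v in range(322,338)])
        t=P[(P[:,2]>.053)&(P[:,2]<.07)];print(len(t),t.mean(0),t.min(0),t.max(0))
    for o in r.silhouettes("clipboard",n)[:1]:
        k,_=cv2.findContours(o["mask"].astype(np.uint8),0,1);k=max(k,key=cv2.contourArea)
        Q=np.array([ray(c,p,.003)[:2] for p in k[:,0].astype(float)],np.float32);print("clip",cv2.minAreaRect(Q))
E
```

```text
plunger [0.46892755 0.25201316 0.061     ] bell base [0.46882829 0.25494359 0.015     ]
top 0.65 179 [0.457 0.117 0.06 ] top face 160 [0.4588 0.1177 0.0603] [0.4584 0.1175 0.0599]
top 0.46 213 [ 0.464 -0.086  0.061] top face 184 [ 0.4644 -0.0869  0.0607] [ 0.4648 -0.0872  0.0606]<stdin>:9: RuntimeWarning: Mean of empty slice.
  ret = um.true_divide(
Traceback (most recent call last):
ValueError: zero-size array to reduction operation maximum which has no identity
```

drive_tool(
  rows=[
    {"claw":-1,"x":0,"y":0,"z":0,"spin":0.169},
    {"claw":-1,"x":0,"y":0,"z":0,"spin":0.169},
    {"claw":-1,"x":-3.3,"y":4.5,"z":0,"spin":0},
    {"claw":-1,"x":-3.3,"y":4.5,"z":0,"spin":0},
    {"claw":-1,"x":-3.3,"y":4.5,"z":0,"spin":0},
  ],
  grip_force=40,
)

```text
time_s: 1.48
eef_pos: [0.3069, -0.4534, 0.1957]
tool_rot: [-3.141, 0.0, 3.141]
ft_force: [1.4, -0.9, 0.6]
width: 0.0004
grip_force: 0.0
```

drive_tool(
  rows=[
    {"claw":-1,"x":-3.2,"y":5,"z":0,"spin":0},
    {"claw":-1,"x":-3.2,"y":5,"z":0,"spin":0},
    {"claw":-1,"x":-3.2,"y":5,"z":0,"spin":0},
    {"claw":-1,"x":-3.2,"y":5,"z":0,"spin":0},
    {"claw":-1,"x":-3.2,"y":5,"z":0,"spin":0},
  ],
)

```text
time_s: 2.1
eef_pos: [0.4672, -0.2029, 0.1961]
tool_rot: [-3.141, 0.001, -3.142]
ft_force: [0.7, -0.1, -0.9]
width: 0.0
grip_force: 0.0
```

drive_tool(
  rows=[
    {"claw":-1,"x":0,"y":5,"z":0,"spin":0},
    {"claw":-1,"x":0,"y":5,"z":0,"spin":0},
    {"claw":-1,"x":0,"y":5,"z":0,"spin":0},
    {"claw":-1,"x":0,"y":5,"z":0,"spin":0},
    {"claw":-1,"x":0,"y":5,"z":0,"spin":0},
  ],
)

```text
time_s: 2.72
eef_pos: [0.4662, 0.047, 0.196]
tool_rot: [3.141, 0.001, 3.142]
ft_force: [0.7, 1.2, 0.4]
width: 0.0
grip_force: 0.0
```

drive_tool(
  rows=[
    {"claw":-1,"x":0,"y":5,"z":0,"spin":0},
    {"claw":-1,"x":0,"y":5,"z":0,"spin":0},
    {"claw":-1,"x":0,"y":5,"z":1,"spin":0},
    {"claw":-1,"x":0,"y":5,"z":4,"spin":0},
    {"claw":-1,"x":0,"y":0,"z":5,"spin":0},
  ],
)

```text
time_s: 3.35
eef_pos: [0.4674, 0.2482, 0.0966]
tool_rot: [3.138, 0.004, -3.138]
ft_force: [1.2, -0.8, -1.7]
width: -0.0002
grip_force: 0.0
```

Run:
```python
from h import *
print(r.sense()["eef_pos"],r.sense()["ft_force"])
a=r.capture("side")["pixels"][250:400,320:480];b=r.capture("top")["pixels"][230:360,140:280]
f=lambda i:cv2.resize(i,(400,400),interpolation=cv2.INTER_CUBIC)
cv2.imwrite("pics/bell.png",np.hstack([f(a),f(b)]))
```

```text
[0.46744457 0.24816784 0.09657184] [ 1.21965664 -0.75539433 -1.74179242]
```

View pics/bell.png

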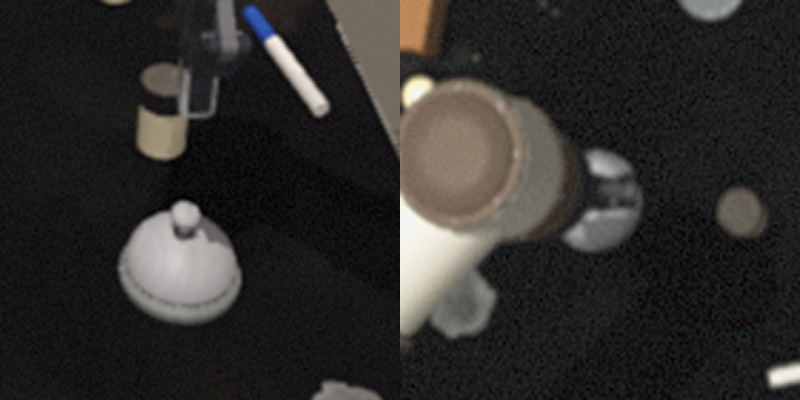

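The side view (left) shows the closed fingertips at about (399,292), above and slightly beyond the plunger head at (394,330).

Run:
```python
from h import *
c=r.capture("side")
print(ray(c,(394,327.5),.061),ray(c,(394,330),.058))
P=np.array([.4674,.2482,.0966]);Q=np.array([.469,.253,.061])
for p in(P,Q):
    rv=cv2.Rodrigues(R(c).T)[0]; print(cv2.projectPoints(p.reshape(1,3),rv,-R(c).T@np.array(c["xyz"]),np.array(c["intrinsics"]),np.array(c["dist_coeffs"],float))[0])
P=np.array([world(c,[[u,v]],[c["depth"][v,u]])[0] for u in range(386,402) for v in range(322,340)])
t=P[(P[:,2]>.05)&(P[:,2]<.07)];print(len(t),t.mean(0),t.min(0),t.max(0))
```

```text
[0.4675268  0.25703798 0.061     ] [0.46786094 0.25994986 0.058     ]
[[[394.79125039 307.96529938]]]
[[[392.67477358 325.93587344]]]
88 [0.468805   0.26225236 0.05926953] [0.45936915 0.25126695 0.05440587] [0.47701797 0.27029654 0.06405381]
```

Run:
```python
from h import *
print(r.sense()["eef_pos"])
c=r.capture("side")
U,V=np.meshgrid(np.arange(375,420),np.arange(255,325))
P=world(c,np.c_[U.ravel(),V.ravel()],c["depth"][V,U].ravel())
k=(abs(P[:,0]-.467)<.05)&(abs(P[:,1]-.25)<.06)&(P[:,2]>.07)
t=P[k];print(len(t),t.min(0),t.max(0)); 
o=np.argsort(t[:,2])[:40:5];print(np.c_[U.ravel()[k][o],V.ravel()[k][o],t[o].round(3)])
cv2.imwrite("pics/s2.png",cv2.resize(c["pixels"][240:350,340:450],None,fx=5,fy=5))
```

```text
[0.46493398 0.24299151 0.09477746]
810 [0.44703133 0.21554505 0.13045247] [0.4816406  0.30726951 0.23279307]
[[4.03e+02 2.92e+02 4.57e-01 2.49e-01 1.30e-01]
 [3.98e+02 2.92e+02 4.65e-01 2.50e-01 1.32e-01]
 [3.92e+02 2.89e+02 4.74e-01 2.44e-01 1.34e-01]
 [3.94e+02 2.90e+02 4.72e-01 2.48e-01 1.35e-01]
 [4.03e+02 2.91e+02 4.59e-01 2.54e-01 1.37e-01]
 [3.94e+02 2.89e+02 4.72e-01 2.49e-01 1.38e-01]
 [4.01e+02 2.91e+02 4.62e-01 2.55e-01 1.38e-01]
 [3.92e+02 2.87e+02 4.75e-01 2.46e-01 1.39e-01]]
```

View pics/s2.png

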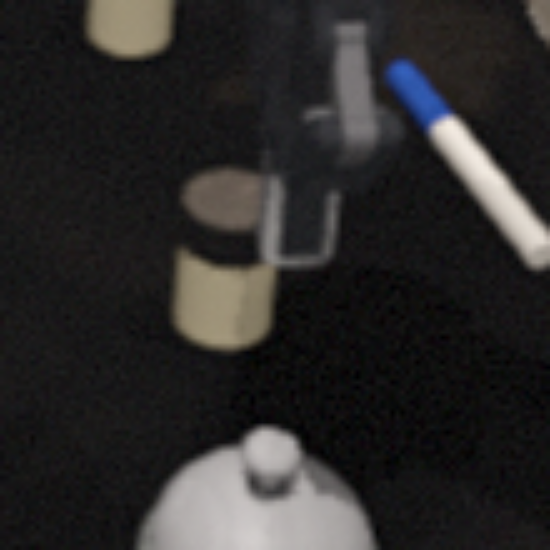

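The crop shows a bright finger outline ending at about (400,292), with black below it against the black top. I'll check whether the fingers really end there.

Run:
```python
from h import *
for i in range(2):
    s=r.sense();print(s["time_s"],s["eef_pos"],s["tool_rot"],s["qpos"])
    c=r.capture("side")
for v in range(284,316,3):
    print(v,world(c,np.c_[[392,397,402],[v]*3],c["depth"][v,[392,397,402]]).round(3).tolist())
```

```text
3.55 [0.46670342 0.24394764 0.09706021] [-3.14046718e+00  1.20413431e-04 -3.14119266e+00] [ 7.90537314e-01  3.15847462e-01 -3.70301231e-01  1.13363850e-03
 -8.85362804e-01 -2.36165163e+00]
3.6 [0.46756778 0.24450394 0.09833882] [ 3.14044706e+00  2.48288996e-03 -3.14155456e+00] [ 7.90146832e-01  3.14276156e-01 -3.68844756e-01  1.23734167e-03
 -8.85114550e-01 -2.36168590e+00]
284 [[0.477, 0.251, 0.15], [0.471, 0.26, 0.156], [0.463, 0.26, 0.156]]
287 [[0.476, 0.25, 0.143], [0.47, 0.258, 0.149], [0.462, 0.26, 0.149]]
290 [[0.476, 0.25, 0.137], [0.469, 0.257, 0.141], [0.46, 0.251, 0.137]]
293 [[0.445, 0.136, 0.039], [0.423, 0.089, 0.001], [0.413, 0.091, 0.001]]
296 [[0.445, 0.138, 0.032], [0.425, 0.101, 0.002], [0.414, 0.099, 0.0]]
299 [[0.444, 0.136, 0.024], [0.427, 0.109, 0.001], [0.417, 0.112, 0.003]]
302 [[0.443, 0.134, 0.015], [0.429, 0.12, 0.002], [0.419, 0.119, 0.001]]
305 [[0.443, 0.136, 0.008], [0.43, 0.125, -0.001], [0.421, 0.128, 0.001]]
308 [[0.441, 0.133, -0.001], [0.432, 0.135, 0.0], [0.423, 0.139, 0.002]]
311 [[0.444, 0.144, 0.0], [0.434, 0.145, 0.001], [0.425, 0.146, 0.001]]
314 [[0.446, 0.153, 0.001], [0.435, 0.152, -0.001], [0.427, 0.155, 0.002]]
```

drive_tool(
  rows=[
    {"claw":-1,"x":-0.2,"y":0.8,"z":1,"spin":0},
    {"claw":-1,"x":0,"y":0,"z":1,"spin":0},
    {"claw":-1,"x":0,"y":0,"z":0.5,"spin":0},
    {"claw":-1,"x":0,"y":0,"z":0,"spin":0},
    {"claw":-1,"x":0,"y":0,"z":0,"spin":0},
  ],
)

```text
time_s: 4.28
eef_pos: [0.4685, 0.2521, 0.0717]
tool_rot: [3.142, 0.0, 3.141]
ft_force: [0.2, -0.0, 0.8]
width: -0.0001
grip_force: 0.0
```

```bash
cat > tip.py <<'E'
from h import *
c=r.capture("side")
for i in range(4):
    s=r.sense();print(s["time_s"],s["eef_pos"].round(4),s["ft_force"].round(1),s["width"]);c=r.capture("side")
U,V=np.meshgrid(np.arange(375,420),np.arange(255,345))
P=world(c,np.c_[U.ravel(),V.ravel()],c["depth"][V,U].ravel())
k=(abs(P[:,0]-.467)<.03)&(abs(P[:,1]-.25)<.03)&(P[:,2]>.045)&(P[:,2]<.25)
t=np.c_[U.ravel(),V.ravel(),P][k]
for v in range(260,345,4):
    q=t[t[:,1]==v]
    if len(q): print(v,len(q),q[:,0].min(),q[:,0].max(),q[:,2:].mean(0).round(3))
cv2.imwrite("pics/s3.png",cv2.resize(c["pixels"][240:350,340:450],None,fx=5,fy=5))
E
python3 tip.py
```

```text
4.325 [0.4685 0.2522 0.0718] [-0.  -0.   0.3] 0.0005424948811870574
4.375 [0.4685 0.2522 0.0718] [-0.   0.6  0.3] -0.00046753530271849696
4.425 [0.4685 0.2522 0.0718] [ 0.4 -0.8 -0.4] -2.0275489380553718e-05
4.475 [0.4684 0.2522 0.0718] [-0.1  0.3 -0.6] 0.0001573690144120155
260 14 388.0 416.0 [0.478 0.267 0.208]
264 13 388.0 416.0 [0.477 0.266 0.2  ]
268 10 388.0 397.0 [0.482 0.263 0.19 ]
272 13 388.0 413.0 [0.476 0.263 0.183]
276 14 390.0 412.0 [0.474 0.265 0.176]
280 10 389.0 398.0 [0.478 0.262 0.166]
284 5 392.0 396.0 [0.478 0.265 0.161]
288 5 391.0 395.0 [0.479 0.266 0.153]
292 5 390.0 394.0 [0.478 0.259 0.139]
296 14 390.0 404.0 [0.47  0.262 0.133]
300 16 389.0 404.0 [0.47  0.262 0.125]
304 13 391.0 403.0 [0.469 0.264 0.118]
328 10 389.0 398.0 [0.469 0.258 0.061]
332 11 389.0 399.0 [0.469 0.265 0.058]
336 2 393.0 394.0 [0.468 0.262 0.046]
```

drive_tool(
  rows=[
    {"claw":-1,"x":0,"y":0,"z":0.5,"spin":0},
    {"claw":-1,"x":0,"y":0.2,"z":0.5,"spin":0},
    {"claw":-1,"x":0,"y":0,"z":0.5,"spin":0},
    {"claw":-1,"x":0,"y":0,"z":0,"spin":0},
    {"claw":-1,"x":0,"y":0,"z":0,"spin":0},
  ],
)

```text
time_s: 5.15
eef_pos: [0.4683, 0.2541, 0.0565]
tool_rot: [-3.142, -0.0, 3.141]
ft_force: [-0.5, 0.2, 0.9]
width: 0.0002
grip_force: 0.0
```

```bash
python3 tip.py
```

```text
5.2 [0.4684 0.2542 0.0567] [ 0.5  0.5 -0.3] -3.533547709478533e-05
5.25 [0.4684 0.2542 0.0567] [-0.3 -0.5  0.5] 8.490670607380464e-05
5.3 [0.4685 0.2542 0.0568] [ 0.6 -0.2 -0.1] 6.0114056226900876e-05
5.35 [0.4684 0.2542 0.0567] [ 0.4 -1.3 -0.5] -0.00014900014776609823
260 9 387.0 395.0 [0.482 0.249 0.196]
264 12 388.0 415.0 [0.477 0.264 0.199]
268 13 388.0 416.0 [0.475 0.268 0.194]
272 13 387.0 415.0 [0.478 0.266 0.185]
276 11 388.0 413.0 [0.479 0.267 0.178]
280 13 387.0 412.0 [0.476 0.264 0.167]
284 15 390.0 412.0 [0.472 0.27  0.164]
288 9 389.0 397.0 [0.479 0.265 0.153]
292 5 391.0 395.0 [0.478 0.266 0.145]
296 5 390.0 394.0 [0.479 0.264 0.136]
300 4 390.0 393.0 [0.477 0.259 0.123]
304 16 389.0 404.0 [0.47  0.264 0.118]
308 15 389.0 403.0 [0.47  0.264 0.11 ]
312 14 390.0 403.0 [0.468 0.265 0.102]
328 10 389.0 398.0 [0.469 0.258 0.061]
332 11 389.0 399.0 [0.469 0.266 0.059]
336 5 389.0 397.0 [0.468 0.261 0.046]
```

View pics/s3.png

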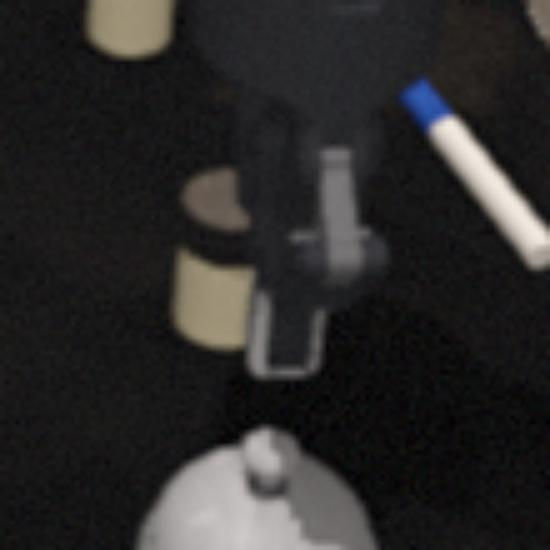

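The fingertips are at about (397,315), still clear of the plunger head at (393,330). Camera depth puts them near z≈0.095 and no force shows, so the reported TCP is about 38 mm too low. I'll go by camera and force.

drive_tool(
  rows=[
    {"claw":-1,"x":0,"y":0,"z":1,"spin":0},
    {"claw":-1,"x":0,"y":0,"z":1,"spin":0},
    {"claw":-1,"x":0,"y":0,"z":0.5,"spin":0},
    {"claw":-1,"x":0,"y":0,"z":0,"spin":0},
    {"claw":-1,"x":0,"y":0,"z":0,"spin":0},
  ],
)

```text
time_s: 6.02
eef_pos: [0.4685, 0.2542, 0.0317]
tool_rot: [3.141, 0.0, 3.142]
ft_force: [0.2, -0.1, 0.5]
width: 0.0001
grip_force: 0.0
```

```bash
python3 tip.py | tail -12
```

```text
292 13 386.0 411.0 [0.476 0.264 0.144]
296 12 388.0 410.0 [0.474 0.268 0.139]
300 9 388.0 396.0 [0.478 0.266 0.128]
304 6 389.0 394.0 [0.478 0.263 0.118]
308 5 389.0 393.0 [0.478 0.265 0.111]
312 3 389.0 391.0 [0.478 0.259 0.097]
316 15 388.0 402.0 [0.47  0.264 0.092]
320 14 388.0 401.0 [0.47  0.265 0.085]
324 13 389.0 401.0 [0.469 0.265 0.076]
328 10 389.0 398.0 [0.468 0.258 0.06 ]
332 11 389.0 399.0 [0.469 0.265 0.058]
336 2 392.0 394.0 [0.469 0.261 0.046]
```

drive_tool(
  rows=[
    {"claw":-1,"x":0,"y":0,"z":0.4,"spin":0},
    {"claw":-1,"x":0,"y":0,"z":0.3,"spin":0},
    {"claw":-1,"x":0,"y":0,"z":0,"spin":0},
    {"claw":-1,"x":0,"y":0,"z":0,"spin":0},
    {"claw":-1,"x":0,"y":0,"z":0,"spin":0},
  ],
)

```text
time_s: 6.9
eef_pos: [0.4683, 0.2541, 0.0247]
tool_rot: [-3.142, -0.0, 3.141]
ft_force: [-0.6, 0.7, 2.1]
width: -0.0
grip_force: 0.8
```

drive_tool(
  rows=[
    {"claw":-1,"x":0,"y":0,"z":0.2,"spin":0},
    {"claw":-1,"x":0,"y":0,"z":0.1,"spin":0},
    {"claw":-1,"x":0,"y":0,"z":0,"spin":0},
    {"claw":-1,"x":0,"y":0,"z":0,"spin":0},
    {"claw":-1,"x":0,"y":0,"z":0,"spin":0},
  ],
)

```text
time_s: 7.52
eef_pos: [0.4683, 0.2541, 0.0216]
tool_rot: [3.142, -0.0, 3.141]
ft_force: [-0.6, -1.0, 3.3]
width: 0.0001
grip_force: 1.5
```

drive_tool(
  rows=[
    {"claw":-1,"x":0,"y":0,"z":0.2,"spin":0},
    {"claw":-1,"x":0,"y":0,"z":0.1,"spin":0},
    {"claw":-1,"x":0,"y":0,"z":0,"spin":0},
    {"claw":-1,"x":0,"y":0,"z":0,"spin":0},
    {"claw":-1,"x":0,"y":0,"z":0,"spin":0},
  ],
)

```text
time_s: 8.15
eef_pos: [0.4683, 0.2541, 0.0186]
tool_rot: [3.142, 0.0, 3.141]
ft_force: [-1.3, -0.1, 4.3]
width: -0.0
grip_force: 2.1
```

```bash
python3 tip.py | tail -12; python3 -c "
from h import *
f=[]
for i in range(6): r.capture('side'); f.append(r.sense()['ft_force'])
print(np.mean(f,0))"
```

```text
292 11 386.0 412.0 [0.479 0.266 0.145]
296 9 386.0 394.0 [0.482 0.265 0.137]
300 12 387.0 410.0 [0.473 0.268 0.13 ]
304 14 388.0 409.0 [0.473 0.268 0.122]
308 8 388.0 395.0 [0.476 0.26  0.107]
312 4 389.0 392.0 [0.479 0.266 0.104]
316 4 388.0 391.0 [0.478 0.261 0.091]
320 10 388.0 402.0 [0.468 0.262 0.082]
324 15 387.0 401.0 [0.47  0.263 0.075]
328 14 388.0 401.0 [0.469 0.264 0.066]
332 11 388.0 398.0 [0.469 0.26  0.054]
336 10 389.0 398.0 [0.469 0.266 0.05 ]
[-1.48979984 -0.71452716  4.24805646]
```

The plunger is contacted and the force is near its 4.5 N end value. I'll push until the stop shows as a rise.

drive_tool(
  rows=[
    {"claw":-1,"x":0,"y":0,"z":0.1,"spin":0},
    {"claw":-1,"x":0,"y":0,"z":0,"spin":0},
    {"claw":-1,"x":0,"y":0,"z":0,"spin":0},
    {"claw":-1,"x":0,"y":0,"z":0,"spin":0},
    {"claw":-1,"x":0,"y":0,"z":0,"spin":0},
  ],
)

```text
time_s: 9.32
eef_pos: [0.4684, 0.2542, 0.0182]
tool_rot: [3.141, 0.0, -3.142]
ft_force: [-3.1, -1.2, 9.6]
width: 0.0
grip_force: 4.2
```

drive_tool(
  rows=[
    {"claw":-1,"x":0,"y":0,"z":-3,"spin":0},
    {"claw":-1,"x":0,"y":0,"z":-5,"spin":0},
    {"claw":1,"x":0,"y":0,"z":-5,"spin":0},
    {"claw":1,"x":0.5,"y":-4.5,"z":0,"spin":0},
    {"claw":1,"x":0.5,"y":-4.7,"z":0,"spin":0},
  ],
)

```text
time_s: 9.95
eef_pos: [0.4583, 0.1617, 0.1476]
tool_rot: [3.14, 0.001, -3.141]
ft_force: [0.1, -0.6, -0.1]
width: 0.0543
grip_force: 0.0
```

drive_tool(
  rows=[
    {"claw":1,"x":0,"y":-4.5,"z":0,"spin":0},
    {"claw":1,"x":0,"y":0,"z":2,"spin":0},
    {"claw":1,"x":0,"y":0,"z":2,"spin":0},
    {"claw":1,"x":0,"y":0,"z":0,"spin":0},
    {"claw":1,"x":0,"y":0,"z":0,"spin":0},
  ],
)

```text
time_s: 10.58
eef_pos: [0.4588, 0.1174, 0.1079]
tool_rot: [3.141, 0.001, -3.141]
ft_force: [0.3, 0.3, 0.7]
width: 0.0854
grip_force: 0.0
```

Run:
```python
from h import *
for i in range(2):
    s=r.sense();print(s["time_s"],s["eef_pos"].round(4),s["ft_force"].round(1),s["width"]);c=r.capture("side")
cv2.imwrite("pics/s4.png",cv2.resize(c["pixels"][190:350,310:470],None,fx=3.7,fy=3.7))
for o in r.silhouettes("case_p","side"):
    v,u=np.nonzero(o["mask"]);P=world(c,np.c_[u,v],c["depth"][v,u]);print(len(u),np.median(P,0),np.percentile(P[:,0],[3,97]),u.min(),u.max())
```

```text
10.575 [0.4588 0.1174 0.1079] [0.3 0.3 0.7] 0.08543903860569234
10.625 [0.4589 0.1176 0.1082] [ 0.3  0.  -0.3] 0.08574857274659721
473 [ 0.46291715 -0.07118218  0.04065038] [0.44377539 0.47828203] 357 375
575 [0.45845866 0.13508436 0.04470256] [0.44066337 0.47294132] 375 396
```

View pics/s4.png

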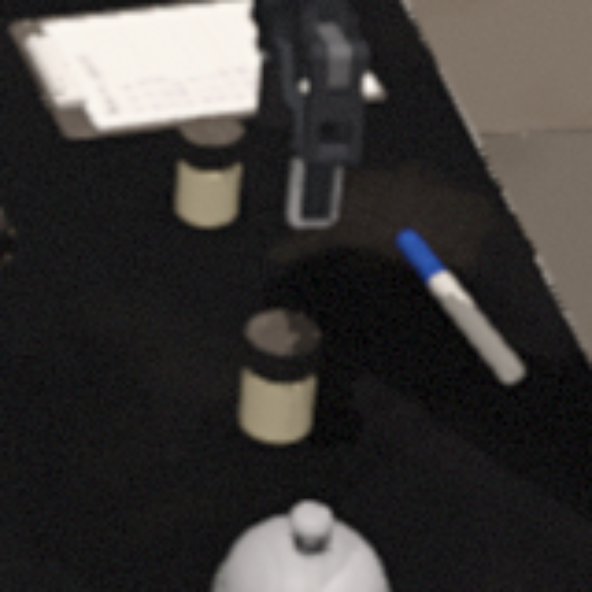

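The left picture shows the fingers at about (396,250), open and high above the case at (385,291). The other case is at (366,237), and the case positions agree with the top camera.

drive_tool(
  rows=[
    {"claw":1,"x":0,"y":0,"z":3,"spin":0},
    {"claw":1,"x":0,"y":0,"z":4,"spin":0},
    {"claw":1,"x":0,"y":0,"z":2,"spin":0},
    {"claw":1,"x":0,"y":0,"z":0,"spin":0},
    {"claw":1,"x":0,"y":0,"z":0,"spin":0},
  ],
)

```text
time_s: 11.35
eef_pos: [0.4593, 0.1177, 0.0186]
tool_rot: [3.141, 0.002, -3.141]
ft_force: [-0.3, -0.4, -0.1]
width: 0.0851
grip_force: 0.0
```

drive_tool(
  rows=[
    {"claw":1,"x":0,"y":0,"z":1,"spin":0},
    {"claw":1,"x":0,"y":0,"z":1,"spin":0},
    {"claw":1,"x":0,"y":0,"z":0.8,"spin":0},
    {"claw":1,"x":0,"y":0,"z":0,"spin":0},
    {"claw":1,"x":0,"y":0,"z":0,"spin":0},
  ],
)

```text
time_s: 11.98
eef_pos: [0.4584, 0.1171, -0.0105]
tool_rot: [-3.142, 0.0, 3.142]
ft_force: [0.3, 0.4, -0.5]
width: 0.0855
grip_force: 0.0
```

Run:
```python
from h import *
s=r.sense();print(s["time_s"],s["eef_pos"].round(4),s["ft_force"].round(1),s["width"]);c=r.capture("side")
cv2.imwrite("pics/s5.png",cv2.resize(c["pixels"][230:350,330:450],None,fx=4.5,fy=4.5))
f=[]
for i in range(6): r.capture('side'); f.append(r.sense()['ft_force'])
print(np.mean(f,0))
```

```text
11.975 [ 0.4584  0.1171 -0.0105] [ 0.3  0.4 -0.5] 0.08546638074041597
[0.12538494 0.26063396 0.10643533]
```

View pics/s5.png

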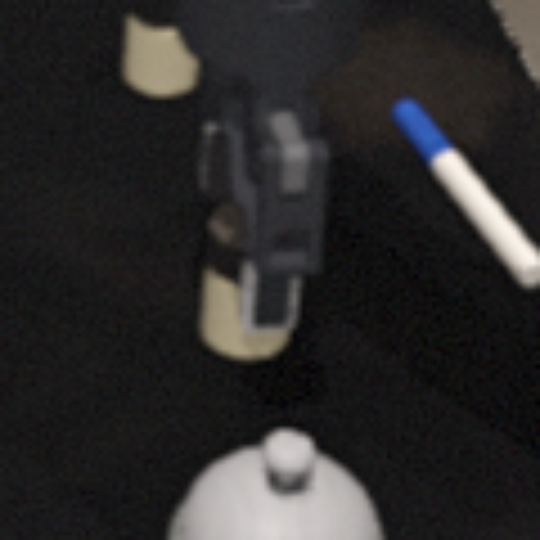

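The near finger at (390,297) lines up with the case at (385,300) once parallax is allowed for. Closing.

drive_tool(
  rows=[
    {"claw":-1,"x":0,"y":0,"z":0,"spin":0},
    {"claw":-1,"x":0,"y":0,"z":0,"spin":0},
    {"claw":-1,"x":0,"y":0,"z":0,"spin":0},
    {"claw":-1,"x":0,"y":0,"z":0,"spin":0},
    {"claw":-1,"x":0,"y":0,"z":0,"spin":0},
  ],
  grip_force=40,
)

```text
time_s: 12.95
eef_pos: [0.4586, 0.1173, -0.0102]
tool_rot: [3.141, 0.001, 3.142]
ft_force: [-0.5, 0.6, 1.0]
width: 0.0383
grip_force: 39.9
```

drive_tool(
  rows=[
    {"claw":-1,"x":0,"y":0,"z":0,"spin":0},
    {"claw":-1,"x":0,"y":0,"z":0,"spin":0},
    {"claw":-1,"x":0,"y":0,"z":0,"spin":0},
    {"claw":-1,"x":0,"y":0,"z":0,"spin":0},
    {"claw":-1,"x":0,"y":0,"z":0,"spin":0},
  ],
)

```text
time_s: 13.58
eef_pos: [0.4585, 0.1173, -0.0103]
tool_rot: [3.141, 0.001, 3.142]
ft_force: [-0.6, 1.2, 3.4]
width: 0.0381
grip_force: 40.0
```

drive_tool(
  rows=[
    {"claw":-1,"x":0,"y":0,"z":-1,"spin":0},
    {"claw":-1,"x":0,"y":0,"z":-2,"spin":0},
    {"claw":-1,"x":0,"y":0,"z":-2,"spin":0},
    {"claw":-1,"x":0,"y":0,"z":0,"spin":0},
    {"claw":-1,"x":0,"y":0,"z":0,"spin":0},
  ],
)

```text
time_s: 14.2
eef_pos: [0.4574, 0.1165, 0.0389]
tool_rot: [-3.141, -0.002, 3.141]
ft_force: [0.1, 0.3, -1.8]
width: 0.0382
grip_force: 40.2
```

```bash
cat > w.py <<'E'
from h import *
f=[]
for i in range(12): c=r.capture('side'); f.append(r.sense()['ft_force'])
s=r.sense();print(s["time_s"],s["eef_pos"].round(4),s["width"],s["grip_force"],"F",np.mean(f,0).round(2),np.std(f,0).round(2))
for o in r.silhouettes("case_p","side"):
    v,u=np.nonzero(o["mask"]);P=world(c,np.c_[u,v],c["depth"][v,u]);print(o["score"],len(u),np.median(P,0).round(3),np.percentile(P[:,2],[3,97]).round(3),v.max())
cv2.imwrite("pics/s6.png",cv2.resize(c["pixels"][170:330,300:460],None,fx=3.7,fy=3.7))
E
python3 w.py
```

```text
14.8 [0.4583 0.1171 0.0395] 0.03830507684886588 40.232534632086754 F [ 0.05  0.26 -1.17] [0.51 0.48 0.51]
0.73 294 [0.467 0.131 0.071] [0.053 0.111] 287
0.72 457 [ 0.463 -0.072  0.041] [0.005 0.062] 250
```

Held weight is 1.17 N (about 0.12 kg), so this is the empty case. I'll set it back down.

drive_tool(
  rows=[
    {"claw":-1,"x":0,"y":0,"z":2,"spin":0},
    {"claw":-1,"x":0,"y":0,"z":1.5,"spin":0},
    {"claw":-1,"x":0,"y":0,"z":0.7,"spin":0},
    {"claw":-1,"x":0,"y":0,"z":0.3,"spin":0},
    {"claw":-1,"x":0,"y":0,"z":0.2,"spin":0},
  ],
)

```text
time_s: 15.48
eef_pos: [0.4587, 0.1173, -0.0072]
tool_rot: [3.141, 0.001, 3.142]
ft_force: [-0.1, 0.0, -0.8]
width: 0.0385
grip_force: 40.2
```

drive_tool(
  rows=[
    {"claw":-1,"x":0,"y":0,"z":0.1,"spin":0},
    {"claw":-1,"x":0,"y":0,"z":0.1,"spin":0},
    {"claw":-1,"x":0,"y":0,"z":0.1,"spin":0},
    {"claw":-1,"x":0,"y":0,"z":0,"spin":0},
    {"claw":-1,"x":0,"y":0,"z":0,"spin":0},
  ],
)

```text
time_s: 16.1
eef_pos: [0.4585, 0.1172, -0.0102]
tool_rot: [3.141, 0.0, 3.142]
ft_force: [-0.0, -0.3, 0.2]
width: 0.0383
grip_force: 40.4
```

drive_tool(
  rows=[
    {"claw":0.1,"x":0,"y":0,"z":0,"spin":0},
    {"claw":0.3,"x":0,"y":0,"z":0,"spin":0},
    {"claw":1,"x":0,"y":0,"z":0,"spin":0},
    {"claw":1,"x":0,"y":0,"z":0,"spin":0},
    {"claw":1,"x":0,"y":0,"z":0,"spin":0},
  ],
)

```text
time_s: 16.73
eef_pos: [0.4583, 0.1171, -0.0104]
tool_rot: [-3.142, -0.0, 3.141]
ft_force: [-0.9, -0.6, 0.8]
width: 0.0853
grip_force: 0.0
```

drive_tool(
  rows=[
    {"claw":1,"x":0,"y":0,"z":-2,"spin":0},
    {"claw":1,"x":0,"y":0,"z":-4,"spin":0},
    {"claw":1,"x":0,"y":0,"z":-5,"spin":0},
    {"claw":1,"x":-0.3,"y":-5,"z":0,"spin":0},
    {"claw":1,"x":-0.3,"y":-5,"z":0,"spin":0},
  ],
)

```text
time_s: 17.35
eef_pos: [0.4646, 0.0166, 0.1005]
tool_rot: [3.141, 0.002, -3.14]
ft_force: [0.1, -1.3, -0.4]
width: 0.0857
grip_force: 0.0
```

drive_tool(
  rows=[
    {"claw":1,"x":0,"y":-5,"z":0,"spin":0},
    {"claw":1,"x":0,"y":-5.4,"z":0,"spin":0},
    {"claw":1,"x":0,"y":0,"z":0,"spin":0},
    {"claw":1,"x":0,"y":0,"z":0,"spin":0},
    {"claw":1,"x":0,"y":0,"z":0,"spin":0},
  ],
)

```text
time_s: 17.98
eef_pos: [0.4644, -0.086, 0.0996]
tool_rot: [3.141, 0.0, -3.14]
ft_force: [-0.1, -0.3, -0.8]
width: 0.0852
grip_force: 0.0
```

```bash
python3 w.py
python3 - <<'E'
from h import *
c=r.capture("top")
for q in("case_p","petri_dish","ring_gauge"): find(q,"top",c)
c=r.capture("side");find("case_p","side",c);
E
```

```text
18.575 [ 0.4643 -0.0869  0.0996] 0.08519200959417506 0.0 F [ 0.17 -0.02 -0.17] [0.43 0.36 0.54]
0.88 639 [0.458 0.134 0.044] [0.004 0.062] 308
petri_dish top 0.69 [0.657 0.158 0.002]
ring_gauge top 0.75 [ 0.638 -0.005  0.017]
case_p side 0.97 [0.457 0.132 0.044]
case_p side 0.71 [ 0.459 -0.074  0.04 ]
case_p side 0.46 [0.63  0.009 0.016]
case_p side 0.39 [0.657 0.146 0.001]
```

View pics/s6.png

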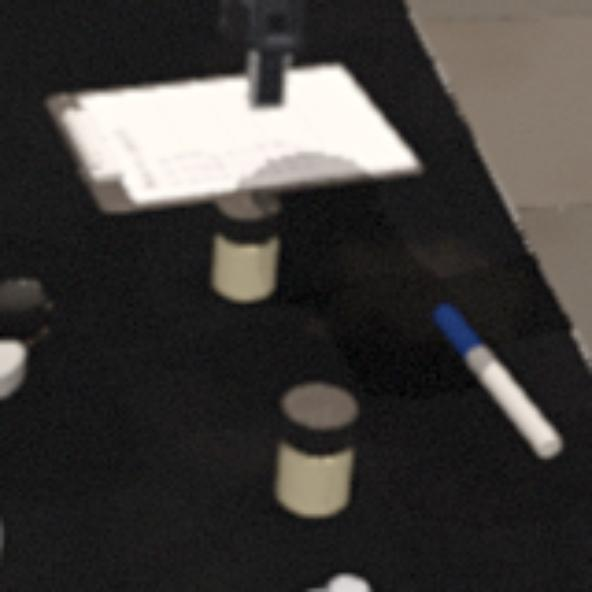

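The empty case stands upright again at (385,292), and the other case is at (366,237) with the open fingers above it. Descending on the second case.

drive_tool(
  rows=[
    {"claw":1,"x":0,"y":0,"z":3,"spin":0},
    {"claw":1,"x":0,"y":0,"z":4,"spin":0},
    {"claw":1,"x":0,"y":0,"z":1,"spin":0},
    {"claw":1,"x":0,"y":0,"z":0,"spin":0},
    {"claw":1,"x":0,"y":0,"z":1,"spin":0},
  ],
)

```text
time_s: 19.55
eef_pos: [0.4663, -0.0867, 0.011]
tool_rot: [3.141, 0.005, -3.141]
ft_force: [0.2, -0.1, -0.7]
width: 0.085
grip_force: 0.0
```

drive_tool(
  rows=[
    {"claw":1,"x":0,"y":0,"z":1,"spin":0},
    {"claw":1,"x":0,"y":0,"z":1,"spin":0},
    {"claw":1,"x":0,"y":0,"z":0,"spin":0},
    {"claw":1,"x":0,"y":0,"z":0,"spin":0},
    {"claw":-1,"x":0,"y":0,"z":0,"spin":0},
  ],
  grip_force=50,
)

```text
time_s: 20.18
eef_pos: [0.4646, -0.0869, -0.0102]
tool_rot: [3.142, 0.001, 3.141]
ft_force: [0.7, 0.5, 0.4]
width: 0.0699
grip_force: 0.0
```

drive_tool(
  rows=[
    {"claw":-1,"x":0,"y":0,"z":0,"spin":0},
    {"claw":-1,"x":0,"y":0,"z":0,"spin":0},
    {"claw":-1,"x":0,"y":0,"z":0,"spin":0},
    {"claw":-1,"x":0,"y":0,"z":0,"spin":0},
    {"claw":-1,"x":0,"y":0,"z":0,"spin":0},
  ],
)

```text
time_s: 20.8
eef_pos: [0.4646, -0.0869, -0.0101]
tool_rot: [-3.142, 0.001, -3.142]
ft_force: [-1.3, 0.8, 5.2]
width: 0.0378
grip_force: 49.9
```

drive_tool(
  rows=[
    {"claw":-1,"x":0,"y":0,"z":-1,"spin":0},
    {"claw":-1,"x":0,"y":0,"z":-2,"spin":0},
    {"claw":-1,"x":0,"y":0,"z":-2,"spin":0},
    {"claw":-1,"x":0,"y":0,"z":0,"spin":0},
    {"claw":-1,"x":0,"y":0,"z":0,"spin":0},
  ],
)

```text
time_s: 21.42
eef_pos: [0.4632, -0.0869, 0.0387]
tool_rot: [3.141, -0.002, 3.141]
ft_force: [-0.1, 1.0, -3.6]
width: 0.038
grip_force: 50.8
```

```bash
python3 w.py
```

```text
22.025 [ 0.4642 -0.0869  0.0395] 0.0376150964944509 50.76152801513672 F [-0.07 -0.1  -3.43] [0.45 0.59 0.57]
0.72 628 [0.459 0.134 0.044] [0.004 0.062] 308
0.62 216 [ 0.469 -0.073  0.068] [0.024 0.11 ] 232
```

It weighs 3.4 N, so this is the loaded one. I'll carry it over the clipboard with the underside at 15 cm.

drive_tool(
  rows=[
    {"claw":-1,"x":0,"y":0,"z":-3,"spin":0},
    {"claw":-1,"x":0,"y":0,"z":-4,"spin":0},
    {"claw":-1,"x":0,"y":-1,"z":-3,"spin":0},
    {"claw":-1,"x":0.5,"y":-3,"z":0,"spin":0},
    {"claw":-1,"x":0.5,"y":-4,"z":0,"spin":0},
  ],
)

```text
time_s: 22.7
eef_pos: [0.4542, -0.1671, 0.1401]
tool_rot: [3.141, 0.001, -3.14]
ft_force: [0.6, 0.2, -3.1]
width: 0.0375
grip_force: 51.3
```

drive_tool(
  rows=[
    {"claw":-1,"x":0.5,"y":-4,"z":0,"spin":0},
    {"claw":-1,"x":0.5,"y":-4,"z":0,"spin":0},
    {"claw":-1,"x":0,"y":-2,"z":0,"spin":0},
    {"claw":-1,"x":0,"y":-1,"z":0,"spin":0},
    {"claw":-1,"x":0,"y":0,"z":0,"spin":0},
  ],
)

```text
time_s: 23.32
eef_pos: [0.444, -0.2769, 0.1393]
tool_rot: [3.141, -0.0, 3.141]
ft_force: [0.6, 0.6, -4.2]
width: 0.0376
grip_force: 51.3
```

drive_tool(
  rows=[
    {"claw":-1,"x":0,"y":0,"z":0,"spin":0},
    {"claw":-1,"x":0,"y":0,"z":0,"spin":0},
    {"claw":-1,"x":0,"y":0,"z":0,"spin":0},
    {"claw":-1,"x":0,"y":0,"z":0,"spin":0},
    {"claw":-1,"x":0,"y":0,"z":0,"spin":0},
  ],
)

```text
time_s: 23.95
eef_pos: [0.4442, -0.2768, 0.1396]
tool_rot: [3.142, 0.0, 3.142]
ft_force: [-0.2, -0.0, -3.1]
width: 0.0376
grip_force: 51.3
```

```bash
python3 w.py
python3 - <<'E'
from h import *
c=r.capture("top")
for q in("case_p","petri_dish","ring_gauge"): find(q,"top",c)
c=r.capture("side")
find("case_p","side",c)
cv2.imwrite("pics/s7.png",cv2.resize(c["pixels"][110:330,280:460],None,fx=3,fy=3)[:600])
E
```

```text
24.55 [ 0.4442 -0.2769  0.1396] 0.037607167723533855 51.33204638957977 F [-0.07 -0.2  -3.63] [0.39 0.43 0.37]
0.87 618 [0.458 0.134 0.045] [0.005 0.062] 308
0.56 174 [ 0.449 -0.261  0.168] [0.153 0.207] 155
case_p top 0.69 [0.46  0.116 0.064]
ring_gauge top 0.64 [ 0.636 -0.007  0.014]
ring_gauge top 0.22 [0.475 0.256 0.056]
case_p side 0.82 [0.455 0.132 0.043]
case_p side 0.73 [ 0.447 -0.26   0.167]
```

View pics/s7.png

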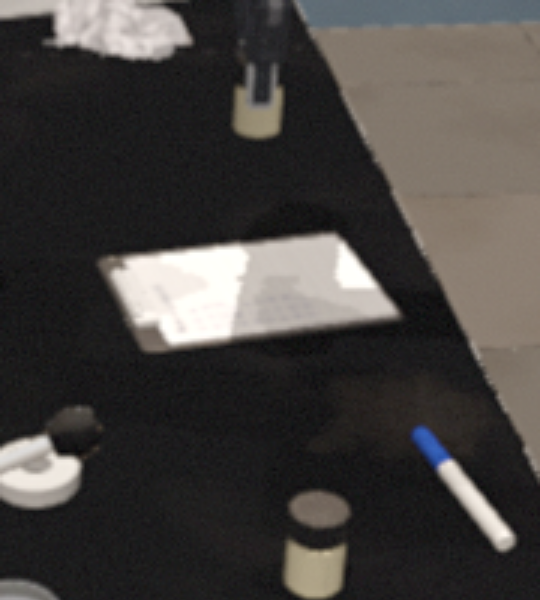

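The loaded case is held upright at (366,146), underside at about z 0.15, over the middle of the clipboard. The empty case stands where it was. Handing in.

```bash
python3 -c "
from plant import r
print(r.sign_off())"
```

```text
the job is handed in; nothing more can be done
None
```

I handed the job in: I pressed the small bell to its stop, lifted both cases and set the empty one (about 0.12 kg) back upright where it stood, and the gripper is holding the loaded one (about 0.36 kg) upright and still, its underside about 15 cm above the worktop, over the middle of the clipboard.

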